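# Click the bath-heater dial to its mark and switch it on

## Robot

A 6-joint arm with a two-finger parallel gripper is mounted at the origin on the work surface. World frame = base frame: x ahead of the robot, y to its left, z up, the work surface at z = 0. Lengths are in m, angles in rad, forces in N, time in s.
With the tool pointing down it reaches from about 0.35 to 0.975 m from the base axis. Payload 17.4 kg.
Tool frame: the origin (TCP) lies midway between the tips of the shut fingers; the grasp point (between the pads) lies 19 mm behind it; z points along the fingers, y is the direction in which the jaws open and shut (so a half turn about z gives the same grasp; the last joint's range is limited). The gripper opens to 85 mm and grips with 20 to 120 N. Pads are 22 mm wide; open, the fingers measure 114 mm over their backs; the gripper's body (76 mm by 85 mm) begins 54 mm behind the grasp point. The pads swing forward as they close: fully open they stand 13 mm farther back than shut.
Start: joints at [1.273, 0.116, 1.442, -0, 1.584, -0.038], TCP at [0.173, 0.652, 0.201] pointing down, gripper open.
Joint ranges: [-2.83, 2.83], [-0.83, 2.19], [0.07, 2.5], [-1.14, 4.28], [0.01, 3], [-2.97, 2.97]. Speed limits (rad/s): [1.89, 1.89, 2.22, 3.14, 3.14, 3.14].

## Interface

Orientations are given as a unit quaternion [w, x, y, z].
In Python, from workcell import r, grab_frame, camera_params, job gives the robot as it stands.
- The arm moves only by the shell command python3 -m inch 'ROWS' [OPENING]. ROWS is text: rows parted by semicolons, each of 6 numbers parted by spaces: the shift along the tool's x, y, z in m, then the turn, a rotation vector about the tool's x, y, z in degrees. In form: dx dy dz ax ay az; .... A call has exactly 5 rows; each row shifts and turns the commanded pose from where the row before left it, along the tool's axes as they then stand; what a row does not reach is not made up. A row lasts 1/10 s, in which the tool goes at most 50 mm and 8.59 degrees, less where a joint would pass 70% of its speed; a pose out of reach is approached as far as the arm can. A call with a gripper value outside its range is refused whole. OPENING is the finger opening in m, from 0 to 0.0854, set as the call begins (- or left out, the last holds). The fingers move at their own pace and stop on an object; the grip force is fixed at half the most. Time passes only in rows, so rows that do not move let the fingers close, or fill a call up. It gives the time, the measured TCP pose, the force and the opening at its end, in the units of the state.
- r.state(): the state, without advancing time (a new reading comes with each control period).
- grab_frame(name): name is "scene" or "side" or "wrist"; returns (picture, depth): 480x640x3 uint8, red, green, blue; 480x640 float32, m along the optical axis (not along the pixel's ray), 0 where there is no reading.
- camera_params(name): a dict with "vertical_fov" (degrees; the focal length in pixels is half the picture's height over the tangent of half this angle, whatever the lens; pixels are square), "cx", "cy" (the principal point, pixels), "cam_to_world" (4x4, takes a point from camera to world coordinates). Camera axes: x right, y down, z forward; pixel columns grow to the right and rows downward; lengths in m; the calibration is good to about 2 mm. A picture is of the moment at which its call begins: read the wrist's pose just before it. camera_params takes no time and is no camera call; for the wrist camera it gives the pose at the moment of the call.
- job.hand_in(): hands the job in, once; it reports no verdict.
The state is a dict: "clock": time; "q": joint angles; "joint_velocities": joint speeds; "joint_torque": joint torques, N m; "eef_pos": TCP position; "ee_rot": TCP orientation; "ft_force": force on the tool from outside, world axes, zero at the start; "moment": the same for the moment, N m; "width": finger opening in m.
Only numpy, scipy, OpenCV 4.12 (cv2) and the standard library are available. Lean on these libraries where they do the work, as an engineer would, in place of code of your own. Each camera call takes 0.05 s, during which the arm holds its last target.

## Task

Set the film-bath heater going: with a fingertip on the big knurled dial, turn it clockwise (seen from above), click by click, until its pointer has clicked in at the long thick mark on the white box; then push the chrome toggle switch fully over to its other side, away from the side it leans to now. This is all touching and pushing: do not lift or shift the tank, the reel, the canisters or the clips.

Things in the scene. Friction and masses are not known exactly. Their poses are not given: they have to be found in the camera images.
- heater: fixed white plastic heater control box, 170 x 170 mm, top face 55 mm above the shelf; origin at the centre of its underside, z up, x towards its long mark. The dial sits in the middle of its top. Five black bars on the top face round the dial, 30 degrees apart, show the five click positions: four short ones (8 x 4 mm) and, in the middle of the five, on the box's +x axis, the long thick one (23 x 8 mm)
- dial (a joint): angle of the dial, rad, growing clockwise seen from above. It clicks into detents at 0, 0.524, 1.047, 1.571 and 2.094 (30 degrees apart; stops just beyond the first and last); the pointer is at the long thick mark at 1.047. It starts resting at 0 or 0.524. It takes roughly 0.1 N m to leave a detent; past half way between two it snaps by itself into the next; let go, it stays in its detent
- dial_top (a point): centre of the dial's flat top, on its upright axis, 79 mm above the shelf. The dial is a black drum 104 mm across (too wide to pinch) with a knurled aluminium rim; its rim spans 57 to 79 mm above the shelf. It cannot move except turn, and a fingertip pressed with about 5 to 15 N on the flat top near the rim, or on the rim, drags it round by friction
- dial_pointer (a point): outer end of the pointer, a white line 34 x 7 mm on the dial's top, 50 mm from the dial's axis
- long_mark (a point): middle of the long thick mark on the box's top, 68.5 mm from the dial's axis
- toggle_base: fixed white block of the toggle switch, 70 x 50 mm, 25 mm tall (35 mm at the round steel pivot barrel in its middle); origin at the centre of its underside, z up; the lever swings along its x axis, from -x to +x
- toggle (a joint): angle of the toggle lever, rad: 0 leaning 0.5 rad to the -x side of its block (off, as at the start), 1.0 leaning 0.5 rad to the +x side (fully over, on), where it stops. A small friction (about 1.2 N at the ball) lets it stay where it is left. Its hinge lies 22 mm above the shelf, along the block's y axis
- toggle_tip (a point): centre of the chrome ball, 26 mm across, at the end of the 10 mm thick lever, 50 mm from the hinge; 66 mm above the shelf and 24 mm to the -x side of the block's centre at the start
- tank: loose black plastic developing tank, 92 mm across, 120 mm tall, 0.3 kg; origin at the centre of its underside. A bystander behind the work
- reel: loose stainless film reel standing flat, 88 mm across, 56 mm tall, 0.12 kg; origin at the centre of its underside. A bystander behind the work
- canister1: a loose clear film canister with a grey lid, 33 mm across, 51 mm tall, 30 g, standing; origin at the centre of its underside. A bystander: in front of the heater box (its -x side)
- canister2: a loose clear film canister with a grey lid, 33 mm across, 51 mm tall, 30 g, standing; origin at the centre of its underside. A bystander: in front of the heater box (its -x side)
- canister3: a loose clear film canister with a grey lid, 33 mm across, 51 mm tall, 30 g, standing; origin at the centre of its underside. A bystander: beyond the toggle block (its +x side), to its left
- canister4: a loose clear film canister with a grey lid, 33 mm across, 51 mm tall, 30 g, standing; origin at the centre of its underside. A bystander: beyond the toggle block (its +x side), to its right
- clips: loose pair of aluminium film clips joined by a rod, 75 x 38 mm, 12 mm tall, lying; origin at the centre of its underside. A bystander
There are look-alikes about, which are no part of the job. Leave any blue or orange look-alike of the toggle_base alone.

How it is judged:
By the outcome, as a careful person would: the job done as asked, in the order asked, and still so for the second after the job is handed in, with the robot touching nothing.
It also fails if it takes over 61 s, if anything falls off the work surface, if the arm or the gripper's body presses on something with over 40 N, if the wrist force passes 120 N, or if a joint passes its speed limit or range.

## Working session

There is one attempt and no reset: what is moved stays moved. The work goes in short steps, Python scripts to look and compute and a shell command to move; the robot and the scene stay as the last step left them, time stands still between calls to the robot, and variables do not carry over. Pictures are saved under pics/ and viewed, and the job is handed in when it is done.

```bash
mkdir -p pics; ls; cat > h.py <<'E'
import numpy as np,cv2
from workcell import r,grab_frame,camera_params,job
def snap(n,tag):
    p=camera_params(n); im,d=grab_frame(n)
    cv2.imwrite(f'pics/{tag}.png',im[:,:,::-1]); np.savez(f'pics/{tag}.npz',im=im,d=d,**{k:np.array(v) for k,v in p.items()})
def world(tag,u,v,d=None,z=None):
    f=np.load(f'pics/{tag}.npz'); foc=240/np.tan(np.radians(f['vertical_fov'])/2); T=f['cam_to_world']
    ray=np.array([(u-f['cx'])/foc,(v-f['cy'])/foc,1.])
    if z is not None:
        w=T[:3,:3]@ray; return T[:3,3]+w*(z-T[2,3])/w[2]
    if d is None: d=f['d'][int(round(v)),int(round(u))]
    return T[:3,:3]@(ray*d)+T[:3,3]
E
python3 - <<'E'
from h import *
print(r.state())
for n in ('scene','side','wrist'): 
    snap(n,n+'0'); print(n,camera_params(n))
E
```

```text
pics
{'clock': 0.0, 'q': array([ 1.27318487e+00,  1.16490332e-01,  1.44224266e+00,  9.75647301e-07,
        1.58400557e+00, -3.78280691e-02]), 'joint_velocities': array([ 1.26719671e-03, -2.70716761e-04, -7.68087780e-04,  7.44799327e-04,
        1.26074364e-03,  6.79469828e-05]), 'joint_torque': array([-1.05479299e-03, -7.32000375e+01, -6.32488132e+01, -1.63325954e-04,
        6.25183675e-03, -2.20016210e-05]), 'eef_pos': array([0.17335075, 0.65213519, 0.2005733 ]), 'ee_rot': array([-9.61269290e-05,  1.29526724e-01,  9.91575766e-01, -5.64833893e-04]), 'ft_force': array([-0.62452835, -0.29510326, -0.06216195]), 'moment': array([-0.04159022,  0.01659904,  0.0093588 ]), 'width': 0.08540802085876083}
scene {'vertical_fov': 44.22346003971821, 'cx': 321.44269610954996, 'cy': 234.41655881325647, 'cam_to_world': array([[ 0.40255561,  0.65617366, -0.63826727,  1.3165276 ],
       [ 0.9151989 , -0.27404636,  0.29548194, -0.36472645],
       [ 0.01897265, -0.70308941, -0.71084831,  0.89259067],
       [ 0.        ,  0.        ,  0.        ,  1.        ]])}
side {'vertical_fov': 53.078549412759536, 'cx': 322.1658768849214, 'cy': 244.42813445072173, 'cam_to_world': array([[-0.88955888, -0.23505588,  0.39170618,  0.23817317],
       [-0.45668352,  0.47858229, -0.74993277,  0.61583787],
       [-0.01118754, -0.84599511, -0.53307327,  0.53095382],
       [ 0.        ,  0.        ,  0.        ,  1.        ]])}
wrist {'vertical_fov': 64.4882542114158, 'cx': 312.93171861643134, 'cy': 235.7219660482383, 'cam_to_world': array([[ 2.56630374e-01,  9.32012806e-01,  2.55915963e-01,
         1.09361701e-01],
       [ 9.66509618e-01, -2.47444226e-01, -6.80478751e-02,
         6.68497268e-01],
       [-9.65636119e-05,  2.64808392e-01, -9.64301046e-01,
         3.72957662e-01],
       [ 0.00000000e+00,  0.00000000e+00,  0.00000000e+00,
         1.00000000e+00]])}
```

View pics/scene0.png

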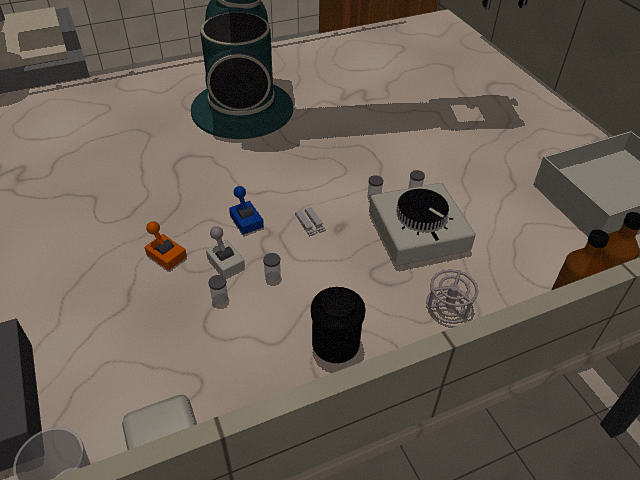

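View pics/side0.png

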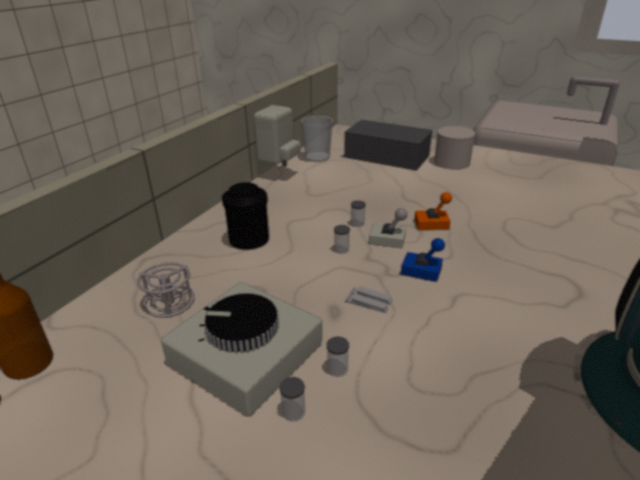

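View pics/wrist0.png

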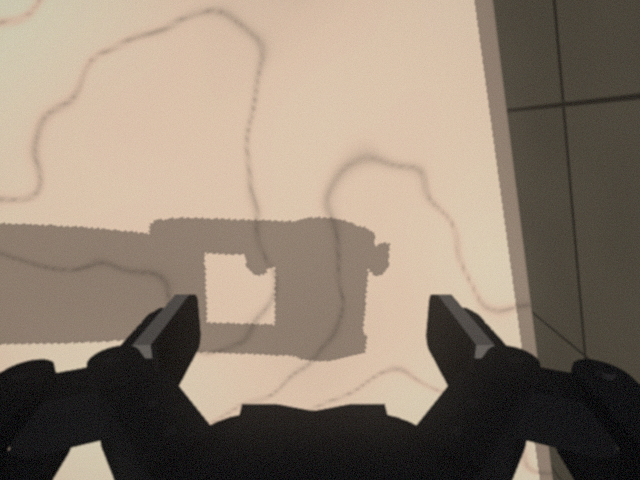

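The heater box is at about (420,220) in scene and (243,335) in side. The white toggle is at (225,255) in scene, with its ball at (217,232). The blue and orange switches are look-alikes. Next I'll zoom in and measure.

```bash
python3 - <<'E'
from h import *
a=cv2.imread('pics/scene0.png'); b=cv2.imread('pics/side0.png')
c1=cv2.resize(a[165:285,350:500],(750,600),interpolation=cv2.INTER_CUBIC); cv2.imwrite('pics/z1.png',c1)
c2=cv2.resize(a[175:315,140:300],(686,600),interpolation=cv2.INTER_CUBIC); cv2.imwrite('pics/z2.png',c2)
c3=cv2.resize(b[270:420,155:335],(720,600),interpolation=cv2.INTER_CUBIC); cv2.imwrite('pics/z3.png',c3)
c4=cv2.resize(b[180:290,330:470],(760,597),interpolation=cv2.INTER_CUBIC); cv2.imwrite('pics/z4.png',c4)
E
```

```text
(no output)
```

View pics/z1.png

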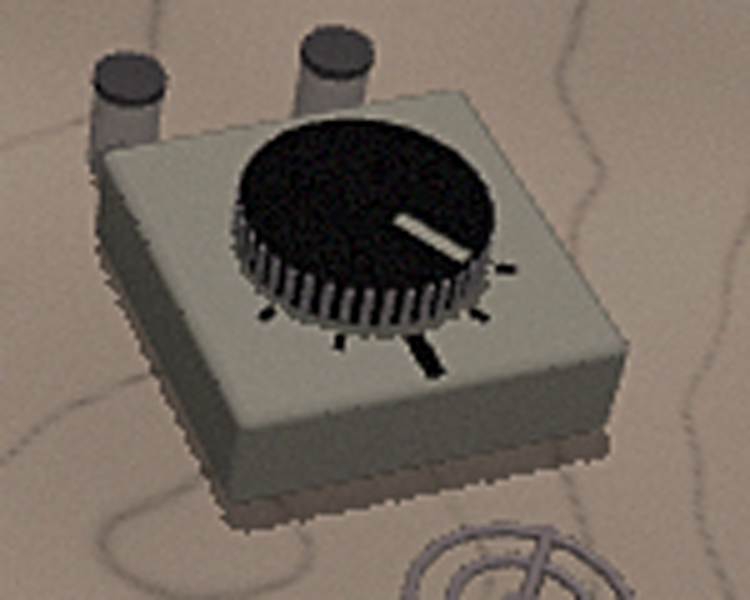

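View pics/z2.png

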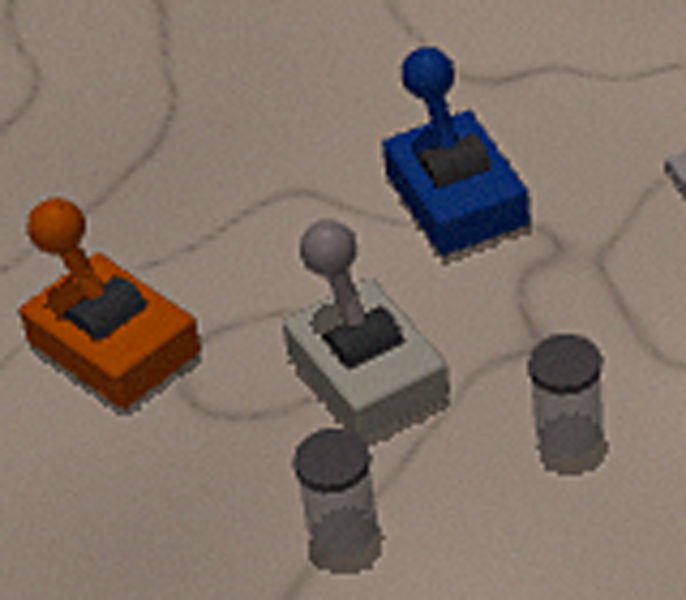

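View pics/z3.png

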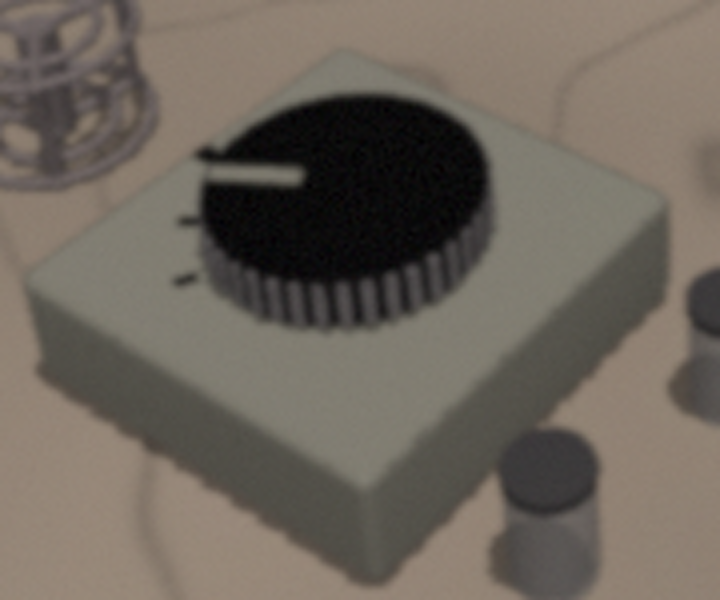

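View pics/z4.png

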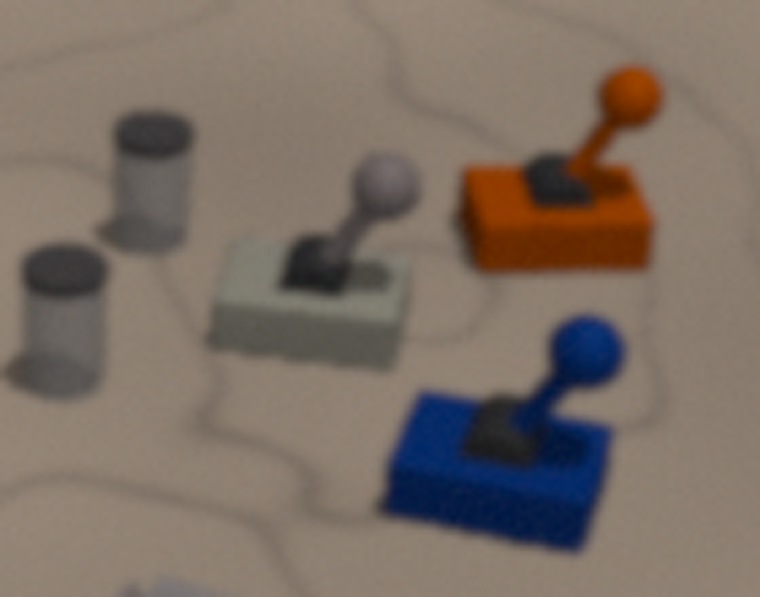

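```bash
python3 - <<'E'
from h import *
def S(pts,tag,off,s,z,d=False):
    o=[]
    for x,y in pts:
        u,v=off[0]+x/s-.5+.5/s,off[1]+y/s-.5+.5/s
        w=world(tag,u,v,z=z); o.append(w); print(tag,z,w.round(4),world(tag,u,v).round(4))
    return np.array(o)
c=S([(105,152),(465,92),(628,345),(240,428)],'scene0',(350,165),5,.055);print('boxc',c.mean(0)); print([np.linalg.norm(c[i]-c[i-1]) for i in range(4)])
D=S([(367,206)],'scene0',(350,165),5,.079)[0]
p=S([(398,217),(465,255)],'scene0',(350,165),5,.079)
m=S([(425,355),(478,316),(506,269),(339,342),(267,314)],'scene0',(350,165),5,.055)
cc=c.mean(0)
print('ptr',[np.degrees(np.arctan2(*(q-D)[1::-1])) for q in p]);print('marks',[np.degrees(np.arctan2(*(q-cc)[1::-1])) for q in m],np.linalg.norm(m-cc,axis=1))
print('---side')
c=S([(28,278),(342,48),(668,200),(370,487)],'side0',(155,270),4,.055);print('boxc',c.mean(0)); print([np.linalg.norm(c[i]-c[i-1]) for i in range(4)])
D=S([(345,187)],'side0',(155,270),4,.079)[0]
p=S([(305,177),(207,173)],'side0',(155,270),4,.079)
print('ptr',[np.degrees(np.arctan2(*(q-D)[1::-1])) for q in p])
print('--toggle')
t=S([(287,327),(372,282),(447,365),(360,408)],'scene0',(140,175),4.2875,.025);print(t.mean(0),[np.linalg.norm(t[i]-t[i-1]) for i in range(4)])
d=(t[2]-t[1])+(t[3]-t[0]);print('toggle x yaw',np.degrees(np.arctan2(d[1],d[0])))
S([(328,247)],'scene0',(140,175),4.2875,.066)
S([(386,184)],'side0',(330,180),5.43,.066)
print('canisters');S([(566,362),(333,458)],'scene0',(140,175),4.2875,.051)
S([(428,73)],'scene0',(140,175),4.2875,.066)
E
```

```text
scene0 0.055 [0.4964 0.1284 0.055 ] [0.4927 0.1306 0.0513]
scene0 0.055 [0.5217 0.293  0.055 ] [0.47   0.3357 0.0006]
scene0 0.055 [0.6816 0.2699 0.055 ] [0.6405 0.3109 0.0009]
scene0 0.055 [0.6613 0.1031 0.055 ] [0.6573 0.106  0.0499]
boxc [0.590241   0.19856632 0.055     ]
[np.float64(0.16686938848713745), np.float64(0.1665140153168916), np.float64(0.161570658028105), np.float64(0.16799411338746179)]
scene0 0.079 [0.5907 0.1983 0.079 ] [0.5914 0.1978 0.0798]
scene0 0.079 [0.6014 0.2066 0.079 ] [0.6009 0.207  0.0785]
scene0 0.079 [0.6312 0.2199 0.079 ] [0.633  0.2184 0.0811]
scene0 0.055 [0.6548 0.1911 0.055 ] [0.656  0.1901 0.0565]
scene0 0.055 [0.644  0.2228 0.055 ] [0.6444 0.2224 0.0555]
scene0 0.055 [0.6248 0.2484 0.055 ] [0.6251 0.2481 0.0554]
scene0 0.055 [0.6351 0.1629 0.055 ] [0.6344 0.1635 0.0541]
scene0 0.055 [0.6099 0.144  0.055 ] [0.612  0.1424 0.0576]
ptr [np.float64(38.057127582350745), np.float64(28.07750266950765)]
marks [np.float64(-6.587321789839486), np.float64(24.261977585469342), np.float64(55.265695206069964), np.float64(-38.47103307702037), np.float64(-70.2201
[... 831 characters left out ...]
025 ] [ 0.4784 -0.1897  0.0249]
scene0 0.025 [ 0.5429 -0.1739  0.025 ] [ 0.5225 -0.1689  0.0022]
scene0 0.025 [ 0.5527 -0.2185  0.025 ] [ 0.5506 -0.2181  0.0227]
[ 0.5163512  -0.20425069  0.025     ] [np.float64(0.06350743584627318), np.float64(0.046960892576930174), np.float64(0.06626654810976398), np.float64(0.045655720504183886)]
toggle x yaw 14.413172942258708
scene0 0.066 [ 0.4889 -0.2099  0.066 ] [ 0.4999 -0.2119  0.077 ]
side0 0.066 [ 0.4913 -0.212   0.066 ] [ 0.4875 -0.1996  0.073 ]
canisters
scene0 0.051 [ 0.5849 -0.13    0.051 ] [ 0.5836 -0.1296  0.0495]
scene0 0.051 [ 0.5986 -0.242   0.051 ] [ 0.5983 -0.242   0.0507]
scene0 0.066 [ 0.3913 -0.1298  0.066 ] [ 0.4022 -0.1326  0.0758]
```

The pointer sits at the +24° bar, which is detent 0.524. The long mark is at −7°, so I need one clockwise click. The dial axis is at about (0.588, 0.2005). I'll close the fingers and go to the robot-side rim of the dial.

```bash
for i in 1; do python3 -m inch '-0.032 -0.023 0 0 0 0; -0.032 -0.023 0 0 0 0; -0.032 -0.023 0 0 0 0; -0.032 -0.023 0 0 0 0; -0.032 -0.023 0 0 0 0' 0; done
python3 -m inch '-0.032 -0.023 0 0 0 0; -0.032 -0.023 0 0 0 0; -0.032 -0.023 0 0 0 0; -0.032 -0.023 0 0 0 0; -0.032 -0.023 0 0 0 0'
python3 -m inch '-0.032 -0.023 0.01 0 0 0; -0.032 -0.023 0.01 0 0 0; -0.032 -0.023 0.01 0 0 0; -0.032 -0.023 0.01 0 0 0; -0.03 -0.023 0.01 0 0 0'
cat > w.py <<'E'
import sys
from h import *
from scipy.spatial.transform import Rotation as R
s=r.state();q=s['ee_rot'];M=R.from_quat([q[1],q[2],q[3],q[0]]).as_matrix()
t=np.array([float(a) for a in sys.argv[1:4]])
print(s['clock'],s['eef_pos'].round(4),s['ft_force'].round(2),'tool delta',(M.T@(t-s['eef_pos'])).round(4)); print(M.round(3))
E
python3 w.py 0.5495 0.1895 0.095
```

```text
clock: 0.65
eef_pos: [0.2992, 0.4987, 0.2011]
ee_rot: [-0.0, 0.129, 0.992, -0.0]
ft_force: [-0.2, 0.4, 0.8]
width: 0.0122
clock: 1.15
eef_pos: [0.4243, 0.3464, 0.2012]
ee_rot: [-0.0, 0.13, 0.992, -0.0]
ft_force: [-0.7, 0.9, 0.5]
width: 0.0
clock: 1.65
eef_pos: [0.5476, 0.1946, 0.1508]
ee_rot: [-0.0, 0.13, 0.992, -0.0]
ft_force: [0.0, 0.7, -0.1]
width: -0.0
1.65 [0.5476 0.1946 0.1508] [ 0.04  0.68 -0.15] tool delta [-0.0032 -0.0044  0.0558]
[[-0.966  0.257 -0.   ]
 [ 0.257  0.966 -0.   ]
 [ 0.    -0.    -1.   ]]
```

```bash
python3 -m inch '-0.003 -0.004 0.015 0 0 0; 0 0 0.015 0 0 0; 0 0 0.015 0 0 0; 0 0 0.008 0 0 0; 0 0 0 0 0 0'
python3 - <<'E'
from h import *
snap('wrist','w1');snap('scene','s1')
a=cv2.imread('pics/s1.png');b=cv2.imread('pics/w1.png')
cv2.imwrite('pics/s1z.png',np.hstack([cv2.resize(a[145:285,350:500],(400,373)),cv2.resize(b,(400,373))]))
E
```

```text
clock: 2.15
eef_pos: [0.5476, 0.1922, 0.0969]
ee_rot: [-0.001, 0.129, 0.992, -0.0]
ft_force: [-1.1, -0.6, 0.3]
width: 0.0001
```

View pics/s1z.png

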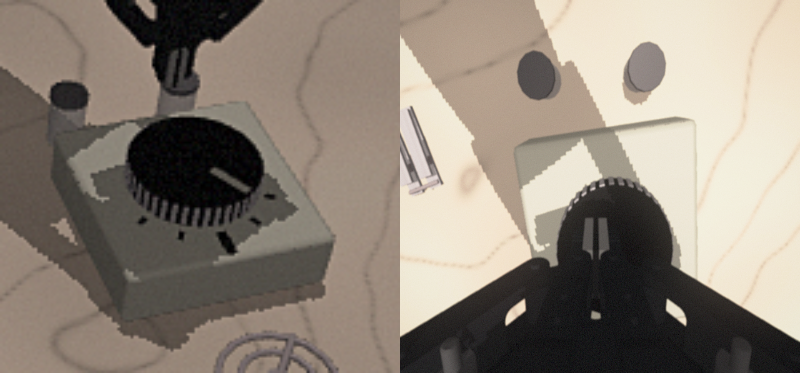

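The tips are just above the dial near its robot-side rim. I'll descend until they touch.

```bash
python3 -m inch '-0.001 -0.002 0.007 0 0 0; 0 0 0.004 0 0 0; 0 0 0.003 0 0 0; 0 0 0.001 0 0 0; 0 0 0 0 0 0'; python3 -m inch '0 0 0.001 0 0 0; 0 0 0 0 0 0; 0 0 0.001 0 0 0; 0 0 0 0 0 0; 0 0 0 0 0 0'
```

```text
clock: 2.75
eef_pos: [0.549, 0.1893, 0.0832]
ee_rot: [-0.0, 0.13, 0.992, -0.0]
ft_force: [-0.9, 0.0, 0.2]
width: 0.0004
clock: 3.25
eef_pos: [0.5491, 0.1893, 0.0813]
ee_rot: [0.0, 0.13, 0.992, 0.0]
ft_force: [-0.3, -0.2, -0.4]
width: 0.0001
```

```bash
python3 -m inch '0 0 0.001 0 0 0; 0 0 0 0 0 0; 0 0 0.001 0 0 0; 0 0 0 0 0 0; 0 0 0 0 0 0'; python3 -m inch '0 0 0.0005 0 0 0; 0 0 0 0 0 0; 0 0 0 0 0 0; 0 0 0 0 0 0; 0 0 0 0 0 0'
```

```text
clock: 3.75
eef_pos: [0.549, 0.1893, 0.0793]
ee_rot: [-0.0, 0.13, 0.992, -0.0]
ft_force: [-0.1, 0.3, 0.0]
width: 0.0002
clock: 4.25
eef_pos: [0.5491, 0.1893, 0.0788]
ee_rot: [0.0, 0.13, 0.992, -0.0]
ft_force: [-0.8, -0.6, 0.0]
width: -0.0002
```

```bash
python3 -m inch '0 0 0.0005 0 0 0; 0 0 0 0 0 0; 0 0 0 0 0 0; 0 0 0 0 0 0; 0 0 0 0 0 0'; python3 -m inch '0 0 0.0005 0 0 0; 0 0 0 0 0 0; 0 0 0 0 0 0; 0 0 0 0 0 0; 0 0 0 0 0 0'
```

```text
clock: 4.75
eef_pos: [0.5491, 0.1893, 0.0783]
ee_rot: [0.0, 0.13, 0.992, 0.0]
ft_force: [-1.0, 0.7, 0.1]
width: -0.0003
clock: 5.25
eef_pos: [0.5491, 0.1893, 0.0778]
ee_rot: [-0.0, 0.13, 0.992, 0.0]
ft_force: [-0.7, -0.3, -0.8]
width: -0.0001
```

```bash
python3 - <<'E'
from h import *
snap('side','d2');snap('scene','s2')
a=cv2.imread('pics/s2.png');b=cv2.imread('pics/d2.png')
cv2.imwrite('pics/s2z.png',np.hstack([cv2.resize(a[165:285,360:480],(400,400)),cv2.resize(b[260:410,160:310],(400,400))]))
E
```

```text
(no output)
```

View pics/s2z.png

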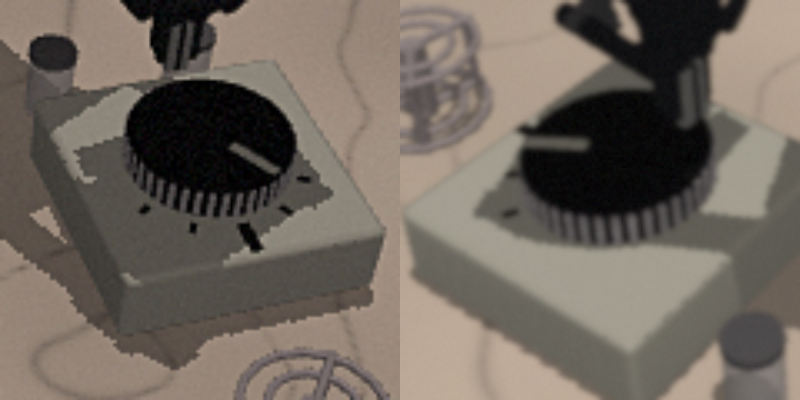

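```bash
python3 - <<'E'
from h import *
for v in (178,180,182,184,186,188,190,192): print(v,[world('s2',u,v).round(3).tolist() for u in (411,415)])
for v in (295,300,303,305,307,309,312): print(v,[world('d2',u,v).round(3).tolist() for u in (265,269)])
E
```

```text
178 [[0.557, 0.182, 0.132], [0.557, 0.192, 0.128]]
180 [[0.558, 0.182, 0.127], [0.558, 0.191, 0.124]]
182 [[0.558, 0.183, 0.122], [0.559, 0.192, 0.12]]
184 [[0.557, 0.184, 0.116], [0.558, 0.193, 0.113]]
186 [[0.476, 0.244, 0.026], [0.483, 0.249, 0.03]]
188 [[0.509, 0.221, 0.054], [0.512, 0.229, 0.054]]
190 [[0.54, 0.199, 0.081], [0.541, 0.208, 0.079]]
192 [[0.542, 0.198, 0.077], [0.548, 0.204, 0.08]]
295 [[0.543, 0.199, 0.13], [0.539, 0.197, 0.13]]
300 [[0.544, 0.2, 0.122], [0.54, 0.196, 0.121]]
303 [[0.543, 0.201, 0.118], [0.54, 0.197, 0.116]]
305 [[0.546, 0.198, 0.111], [0.539, 0.198, 0.113]]
307 [[0.567, 0.17, 0.079], [0.561, 0.168, 0.079]]
309 [[0.565, 0.173, 0.079], [0.559, 0.172, 0.079]]
312 [[0.561, 0.179, 0.079], [0.557, 0.175, 0.078]]
```

```bash
python3 - <<'E'
from h import *
def proj(tag,p):
    f=np.load(f'pics/{tag}.npz');foc=240/np.tan(np.radians(f['vertical_fov'])/2);c=np.linalg.inv(f['cam_to_world'])@np.append(p,1);return c[0]/c[2]*foc+f['cx'],c[1]/c[2]*foc+f['cy']
for t in('s2','d2'):
    im=np.load(f'pics/{t}.npz')['im'][:,:,::-1]
    a,b=proj(t,[.549,.189,.078]),proj(t,[.549,.189,.112]);print(t,a,b)
    u,v=int(a[0])-40,int(a[1])-55
    z=cv2.resize(im[v:v+80,u:u+80],(390,390),interpolation=cv2.INTER_CUBIC);z=np.clip(z.astype(float)*2,0,255).astype('uint8')
    for p in(a,b): cv2.circle(z,(int((p[0]-u)*4.875),int((p[1]-v)*4.875)),3,(0,0,255),-1)
    cv2.imwrite(f'pics/{t}q.png',z)
cv2.imwrite('pics/q2.png',np.hstack([cv2.imread('pics/s2q.png'),cv2.imread('pics/d2q.png')]))
E
```

```text
s2 (np.float64(408.8302872597361), np.float64(194.80747999533338)) (np.float64(410.89345418377866), np.float64(182.32962801989117))
d2 (np.float64(268.36590306363667), np.float64(318.87316815918047)) (np.float64(266.62521094961005), np.float64(300.1221539168082))
```

View pics/q2.png

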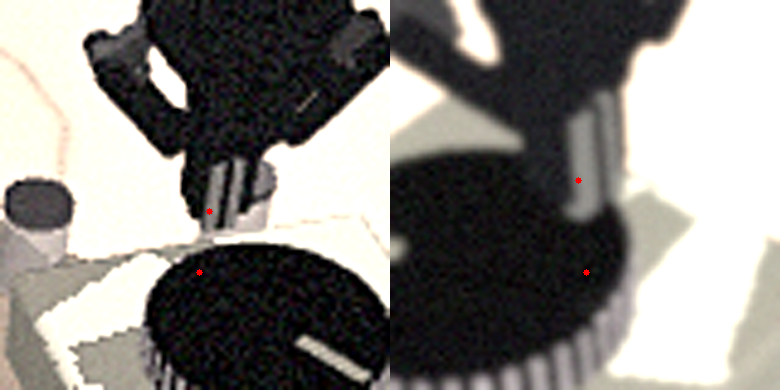

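```bash
python3 - <<'E'
from h import *
def ray(t,u,v):
    a=world(t,u,v,d=.1);b=world(t,u,v,d=1);return a,(b-a)/np.linalg.norm(b-a)
a,d=ray('s2',368+225/4.875,139+229/4.875)
for us in (195,207):
    b,e=ray('d2',228+us/4.875,263+213/4.875)
    A=np.stack([d,-e],1);x=np.linalg.lstsq(A,b-a,rcond=None)[0];print(a+d*x[0],b+e*x[1])
s=r.state();print(s['q'],s['eef_pos'],s['width'])
E
```

```text
[0.55152097 0.19677209 0.10165663] [0.54601557 0.19131654 0.10310856]
[0.55079303 0.19730639 0.10090401] [0.5430378  0.18966999 0.10298381]
[ 2.88137464e-01 -2.75945499e-02  1.79265104e+00 -3.48037649e-05
  1.37651109e+00 -1.02286529e+00] [0.54907972 0.18932433 0.07781293] 0.00021058876042644138
```

Both cameras put the visible tips at z≈0.102 while the reported TCP is 0.078, and there has been no contact. So the tips really end about 24 mm above the reported TCP. I'll carry on down carefully, going by force.

```bash
python3 -m inch '0 0 0.003 0 0 0; 0 0 0.003 0 0 0; 0 0 0.003 0 0 0; 0 0 0.002 0 0 0; 0 0 0 0 0 0'; python3 -m inch '0 0 0.002 0 0 0; 0 0 0.001 0 0 0; 0 0 0.001 0 0 0; 0 0 0.001 0 0 0; 0 0 0 0 0 0'
python3 - <<'E'
from h import *
snap('side','d3');snap('scene','s3')
a=cv2.imread('pics/s3.png');b=cv2.imread('pics/d3.png')
cv2.imwrite('pics/s3z.png',np.hstack([cv2.resize(a[145:225,368:448],(390,390)),cv2.resize(b[263:343,228:308],(390,390))]))
E
```

```text
clock: 5.85
eef_pos: [0.5489, 0.1892, 0.0663]
ee_rot: [-0.0, 0.13, 0.992, -0.0]
ft_force: [-0.0, 0.9, -0.9]
width: -0.0001
clock: 6.35
eef_pos: [0.549, 0.1893, 0.0617]
ee_rot: [-0.0, 0.13, 0.992, -0.0]
ft_force: [-0.1, 0.5, -0.1]
width: 0.0002
```

View pics/s3z.png

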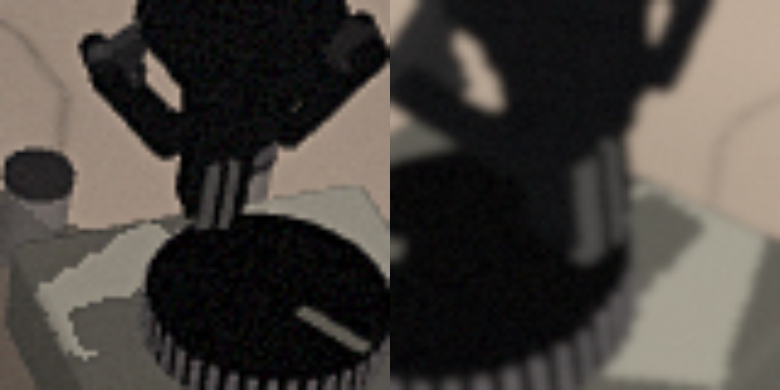

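```bash
python3 -m inch '0 0 0.001 0 0 0; 0 0 0.001 0 0 0; 0 0 0.001 0 0 0; 0 0 0 0 0 0; 0 0 0 0 0 0'; python3 -m inch '0 0 0.001 0 0 0; 0 0 0 0 0 0; 0 0 0.001 0 0 0; 0 0 0 0 0 0; 0 0 0 0 0 0'
```

```text
clock: 6.95
eef_pos: [0.5491, 0.1893, 0.0588]
ee_rot: [-0.0, 0.13, 0.992, -0.0]
ft_force: [0.4, -0.1, 0.7]
width: 0.0004
clock: 7.45
eef_pos: [0.549, 0.1893, 0.0568]
ee_rot: [-0.0, 0.13, 0.992, -0.0]
ft_force: [-0.2, -0.0, -0.4]
width: -0.0001
```

```bash
python3 -m inch '0 0 0.0007 0 0 0; 0 0 0 0 0 0; 0 0 0 0 0 0; 0 0 0 0 0 0; 0 0 0 0 0 0'
```

```text
clock: 7.95
eef_pos: [0.5491, 0.1893, 0.0561]
ee_rot: [0.0, 0.13, 0.992, 0.0]
ft_force: [0.2, 0.4, -0.6]
width: -0.0002
```

```bash
python3 -m inch '0 0 0.0005 0 0 0; 0 0 0 0 0 0; 0 0 0.0005 0 0 0; 0 0 0 0 0 0; 0 0 0 0 0 0'
```

```text
clock: 8.45
eef_pos: [0.549, 0.1893, 0.0551]
ee_rot: [-0.0, 0.13, 0.992, -0.0]
ft_force: [0.0, -0.4, -0.4]
width: 0.0006
```

```bash
python3 -m inch '0 0 0.0005 0 0 0; 0 0 0 0 0 0; 0 0 0.0005 0 0 0; 0 0 0 0 0 0; 0 0 0 0 0 0'
```

```text
clock: 8.95
eef_pos: [0.549, 0.1893, 0.0541]
ee_rot: [-0.0, 0.13, 0.992, -0.0]
ft_force: [-0.6, -0.2, -0.2]
width: 0.0
```

```bash
python3 - <<'E'
from h import *
snap('side','d4');snap('scene','s4')
a=cv2.imread('pics/s4.png');b=cv2.imread('pics/d4.png')
cv2.imwrite('pics/s4z.png',np.hstack([cv2.resize(a[145:225,368:448],(390,390)),cv2.resize(b[263:343,228:308],(390,390))]))
E
```

```text
(no output)
```

View pics/s4z.png

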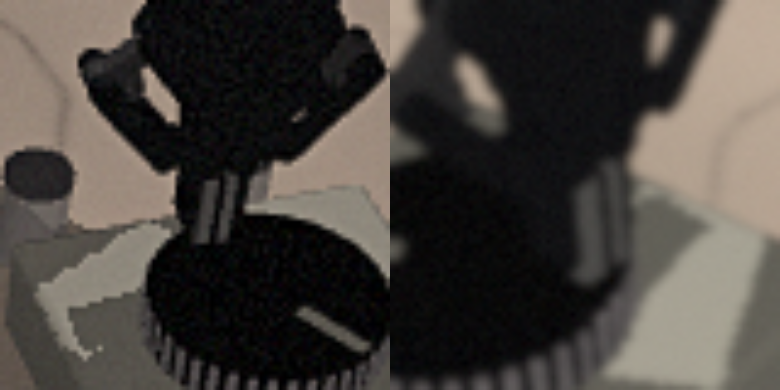

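```bash
python3 - <<'E'
from h import *
for z in (.07,.075,.079,.083,.087): print(z,world('s4',368+212/4.875,145+243/4.875,z=z).round(4),world('d4',228+205/4.875,263+278/4.875,z=z).round(4))
E
python3 -m inch '0 0 0.0005 0 0 0; 0 0 0 0 0 0; 0 0 0.0005 0 0 0; 0 0 0 0 0 0; 0 0 0 0 0 0'
```

```text
0.07 [0.5437 0.1996 0.07  ] [0.551  0.1825 0.07  ]
0.075 [0.5484 0.1961 0.075 ] [0.5476 0.1872 0.075 ]
0.079 [0.5522 0.1934 0.079 ] [0.5448 0.191  0.079 ]
0.083 [0.5559 0.1907 0.083 ] [0.5421 0.1947 0.083 ]
0.087 [0.5597 0.1879 0.087 ] [0.5394 0.1985 0.087 ]
clock: 9.55
eef_pos: [0.549, 0.1893, 0.0531]
ee_rot: [-0.0, 0.13, 0.992, -0.0]
ft_force: [-0.1, 0.4, 0.0]
width: -0.0001
```

```bash
python3 -m inch '0 0 0.0005 0 0 0; 0 0 0 0 0 0; 0 0 0.0005 0 0 0; 0 0 0 0 0 0; 0 0 0 0 0 0'
```

```text
clock: 10.05
eef_pos: [0.549, 0.1893, 0.0521]
ee_rot: [-0.0, 0.13, 0.992, -0.0]
ft_force: [0.6, -0.5, 0.1]
width: -0.0
```

```bash
python3 -m inch '0 0 0.0005 0 0 0; 0 0 0 0 0 0; 0 0 0.0005 0 0 0; 0 0 0 0 0 0; 0 0 0 0 0 0'
```

```text
clock: 10.55
eef_pos: [0.5491, 0.1893, 0.0511]
ee_rot: [-0.0, 0.13, 0.992, -0.0]
ft_force: [-0.7, -0.7, 0.8]
width: -0.0003
```

```bash
python3 -m inch '0 0 0.0005 0 0 0; 0 0 0 0 0 0; 0 0 0.0005 0 0 0; 0 0 0 0 0 0; 0 0 0 0 0 0'
```

```text
clock: 11.05
eef_pos: [0.549, 0.1893, 0.0501]
ee_rot: [-0.0, 0.13, 0.992, -0.0]
ft_force: [-0.5, 0.3, -0.3]
width: 0.0
```

```bash
python3 - <<'E'
from h import *
s=r.state();print(s['joint_torque'].round(2),s['ft_force'],s['moment'])
snap('side','d5');snap('scene','s5');snap('wrist','w5')
a=cv2.imread('pics/s5.png');b=cv2.imread('pics/d5.png');c=cv2.imread('pics/w5.png')
a=np.clip(a.astype(float)*2.5,0,255).astype('uint8');b=np.clip(b.astype(float)*2.5,0,255).astype('uint8')
cv2.imwrite('pics/s5z.png',np.hstack([cv2.resize(a[145:225,368:448],(390,390)),cv2.resize(b[263:343,228:308],(390,390))]))
cv2.imwrite('pics/w5z.png',np.clip(c.astype(float)*1.7,0,255).astype('uint8'))
E
```

```text
[  0.   -58.83 -59.3   -0.    -0.    -0.  ] [-0.47272066  0.2967653  -0.27977706] [-0.01386317  0.00671062  0.00123145]
```

View pics/s5z.png

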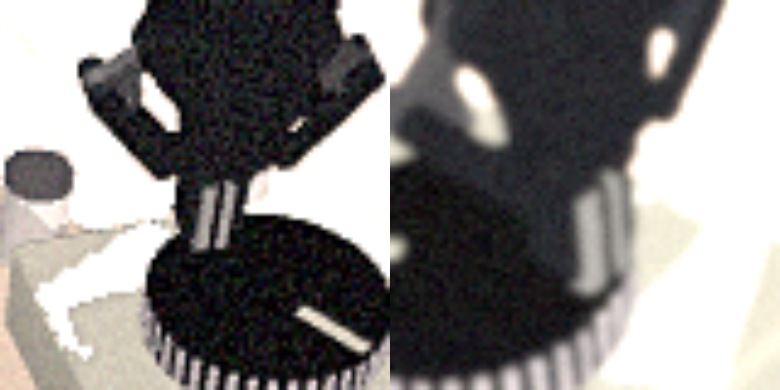

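View pics/w5z.png

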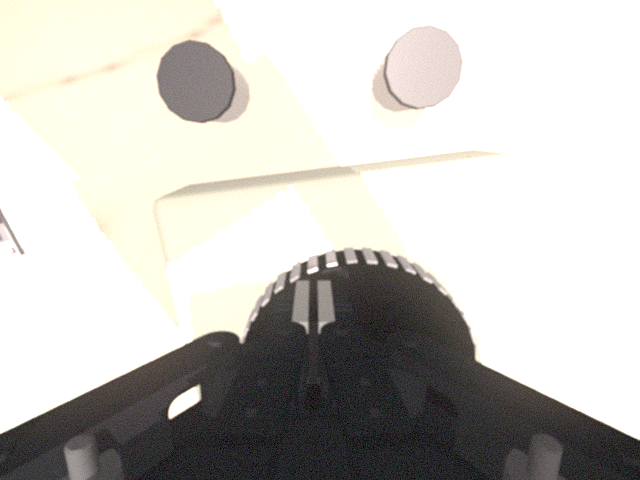

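```bash
python3 -m inch '0 0 0.0005 0 0 0; 0 0 0 0 0 0; 0 0 0.0005 0 0 0; 0 0 0 0 0 0; 0 0 0 0 0 0'
```

```text
clock: 11.7
eef_pos: [0.549, 0.1893, 0.0491]
ee_rot: [-0.0, 0.129, 0.992, -0.0]
ft_force: [0.5, 0.3, 0.2]
width: -0.0002
```

```bash
python3 -m inch '0 0 0.0005 0 0 0; 0 0 0 0 0 0; 0 0 0.0005 0 0 0; 0 0 0 0 0 0; 0 0 0 0 0 0'
```

```text
clock: 12.2
eef_pos: [0.5491, 0.1893, 0.0489]
ee_rot: [0.0, 0.13, 0.992, 0.0]
ft_force: [-6.0, -2.1, 9.2]
width: 0.0
```

```bash
python3 -m inch '0 0 0.0005 0 0 0; 0 0 0 0 0 0; 0 0 0.0005 0 0 0; 0 0 0 0 0 0; 0 0 0 0 0 0'
python3 -c "
from h import *
s=r.state();print(s['joint_torque'].round(2))"
```

```text
clock: 12.7
eef_pos: [0.5492, 0.1894, 0.0488]
ee_rot: [0.0, 0.129, 0.992, 0.0]
ft_force: [-10.7, -3.0, 18.0]
width: -0.0003
[-2.700e-01 -4.879e+01 -5.390e+01  1.000e-02 -2.990e+00 -0.000e+00]
```

Contact came at a reported z of 0.049, now at 18 N. I'll ease off slightly and drag along world +y, which is clockwise on the robot side.

```bash
python3 -m inch '0 0 -0.0004 0 0 0; 0.0010 0.0039 0 0 0 0; 0.0010 0.0039 0 0 0 0; 0.0010 0.0039 0 0 0 0; 0 0 0 0 0 0'
python3 - <<'E'
from h import *
snap('scene','s6')
a=cv2.imread('pics/s6.png')
cv2.imwrite('pics/s6z.png',cv2.resize(a[165:265,360:480],(720,600)))
E
```

```text
clock: 13.2
eef_pos: [0.55, 0.2019, 0.0488]
ee_rot: [0.001, 0.129, 0.992, 0.0]
ft_force: [-0.7, -0.3, 10.5]
width: 0.0002
```

View pics/s6z.png

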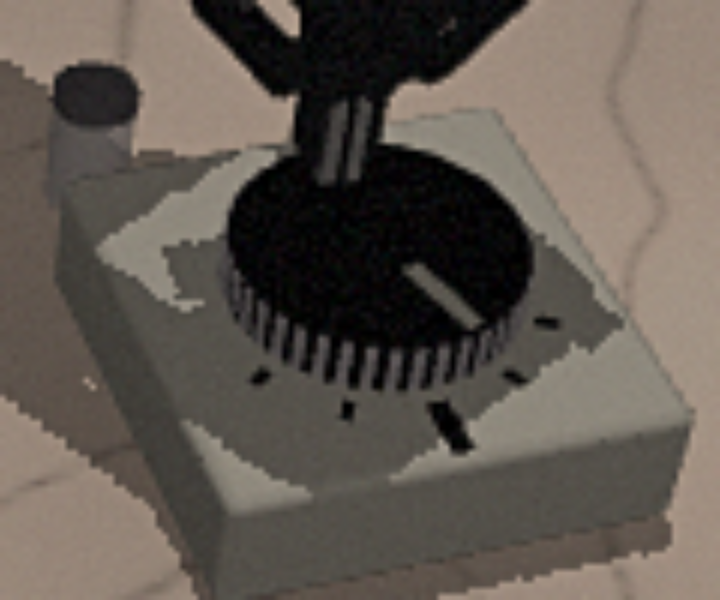

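The dial is following; the pointer is roughly half way between the two bars. I'll keep dragging.

```bash
python3 -m inch '0.0010 0.0034 0 0 0 0; 0.0005 0.0036 0 0 0 0; 0 0 0 0 0 0; 0 0 0 0 0 0; 0 0 0 0 0 0'
python3 - <<'E'
from h import *
snap('scene','s7')
a=cv2.imread('pics/s7.png')
cv2.imwrite('pics/s7z.png',cv2.resize(a[165:265,360:480],(720,600)))
E
```

```text
clock: 13.75
eef_pos: [0.5506, 0.2091, 0.0489]
ee_rot: [0.001, 0.129, 0.992, 0.001]
ft_force: [2.2, 2.1, 7.9]
width: -0.0001
```

View pics/s7z.png

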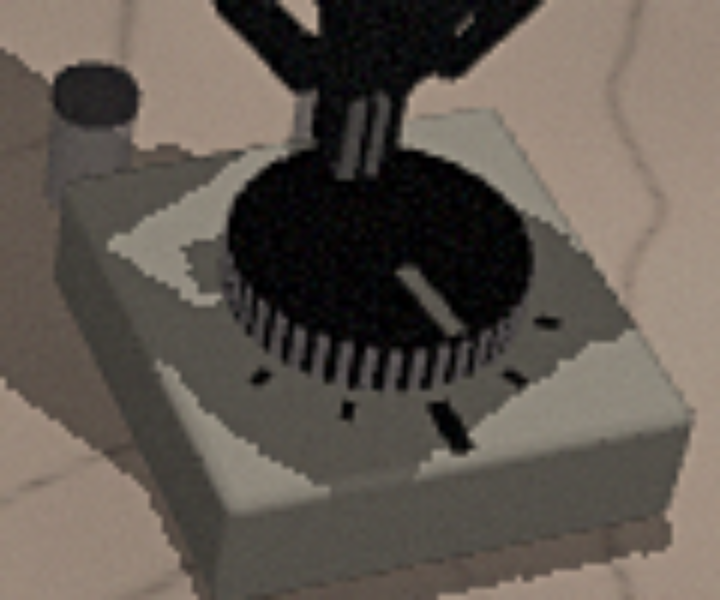

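```bash
python3 -m inch '0.0005 0.003 0 0 0 0; 0 0.002 0 0 0 0; 0 0 -0.002 0 0 0; 0 0 -0.01 0 0 0; 0 0 -0.02 0 0 0'
python3 -m inch '0 0 -0.03 0 0 0; 0 0 -0.02 0 0 0; 0 0 0 0 0 0; 0 0 0 0 0 0; 0 0 0 0 0 0'
python3 - <<'E'
from h import *
snap('scene','s8');snap('side','d8')
a=cv2.imread('pics/s8.png');b=cv2.imread('pics/d8.png')
cv2.imwrite('pics/s8z.png',np.hstack([cv2.resize(a[165:285,360:480],(400,400)),cv2.resize(b[260:410,160:310],(400,400))]))
E
```

```text
clock: 14.3
eef_pos: [0.5494, 0.2132, 0.0787]
ee_rot: [-0.001, 0.13, 0.992, -0.001]
ft_force: [-0.6, 0.9, 0.9]
width: -0.0006
clock: 14.8
eef_pos: [0.5498, 0.2133, 0.1284]
ee_rot: [-0.001, 0.13, 0.992, -0.0]
ft_force: [-0.3, -0.1, -0.5]
width: -0.0003
```

View pics/s8z.png

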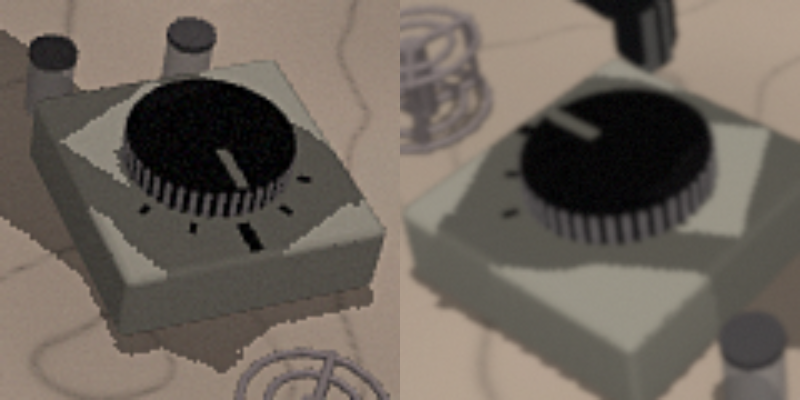

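The pointer (scene crop (222,152)–(240,184)) now lines up with the long mark (243,228)–(258,250). I'll check that numerically.

```bash
python3 - <<'E'
from h import *
f=lambda x,y,z:world('s8',360+x/3.333-.35,165+y/3.333-.35,z=z)
a,b,m=f(222,152,.079),f(240,184,.079),f(250,239,.055)
c=np.array([.5905,.1985,0])
for p in(a,b,m):print(p.round(4),np.degrees(np.arctan2(*(p-c)[1::-1])))
d=b-a;print(np.degrees(np.arctan2(d[1],d[0])))
E
python3 w.py 0.4605 -0.2185 0.11
```

```text
[0.6049 0.1976 0.079 ] -3.7053413604130045
[0.6334 0.193  0.079 ] -7.290313612341759
[0.6567 0.1901 0.055 ] -7.236469242595288
-9.078001128344155
14.9 [0.5499 0.2134 0.1284] [0.36 0.47 0.11] tool delta [-0.0246 -0.4403  0.0188]
[[-0.966  0.257 -0.002]
 [ 0.257  0.966 -0.001]
 [ 0.001 -0.001 -1.   ]]
```

Dial confirmed: the pointer is at −7.3° and the mark at −7.2°. Next I'll move behind the white toggle's ball and turn the tool to face the swing direction.

```bash
python3 -m inch '-0.0022 -0.040 0 0 0 0; -0.0022 -0.040 0 0 0 0; -0.0022 -0.040 0 0 0 0; -0.0022 -0.040 0 0 0 0; -0.0022 -0.040 0 0 0 0'
python3 -m inch '-0.0022 -0.040 0 0 0 0; -0.0022 -0.040 0 0 0 0; -0.0022 -0.040 0 0 0 0; -0.0022 -0.040 0 0 0 0; -0.0022 -0.040 0 0 0 0'
python3 -m inch '-0.0022 -0.040 0 0 0 0; 0 0 0 0 0 -7.3; 0 0 0 0 0 -7.3; 0 0 0 0 0 -7.3; 0 0 0 0 0 -7.4'
python3 -m inch '0 0 0 0 0 0; 0 0 0 0 0 0; 0 0 0 0 0 0; 0 0 0 0 0 0; 0 0 0 0 0 0'
python3 w.py 0.4585 -0.219 0.026
python3 - <<'E'
from h import *
snap('scene','s9');snap('side','d9');snap('wrist','w9')
a=cv2.imread('pics/s9.png');b=cv2.imread('pics/d9.png')
cv2.imwrite('pics/s9z.png',np.hstack([cv2.resize(a[150:310,140:300],(400,400)),cv2.resize(b[140:290,330:480],(400,400))]))
E
```

```text
clock: 15.4
eef_pos: [0.5087, 0.016, 0.1289]
ee_rot: [-0.0, 0.129, 0.992, -0.0]
ft_force: [0.2, 0.0, 0.1]
width: -0.0
clock: 15.9
eef_pos: [0.468, -0.1802, 0.129]
ee_rot: [-0.0, 0.13, 0.992, 0.0]
ft_force: [0.3, 0.4, 0.2]
width: 0.0001
clock: 16.4
eef_pos: [0.4603, -0.218, 0.1288]
ee_rot: [-0.0, -0.128, 0.992, 0.0]
ft_force: [0.2, -0.2, 0.1]
width: 0.0002
clock: 16.9
eef_pos: [0.4607, -0.2179, 0.1295]
ee_rot: [-0.0, -0.125, 0.992, 0.0]
ft_force: [-0.6, 0.1, 0.7]
width: 0.0001
16.9 [ 0.4607 -0.2179  0.1295] [-0.62  0.1   0.68] tool delta [ 0.0024 -0.0005  0.1035]
[[-0.969 -0.248 -0.   ]
 [-0.248  0.969  0.   ]
 [ 0.     0.    -1.   ]]
```

View pics/s9z.png

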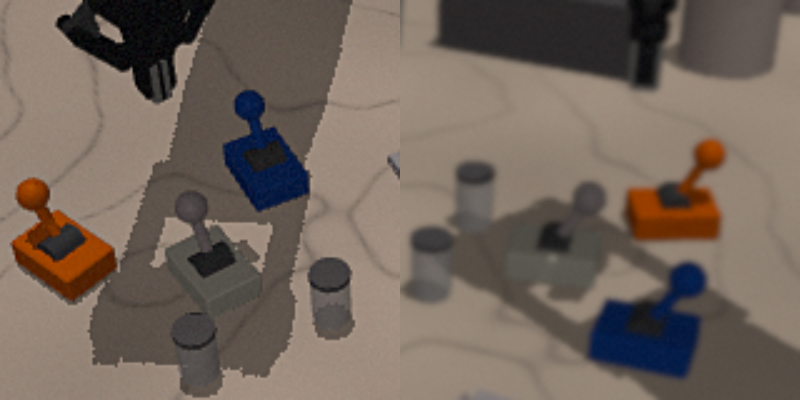

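View pics/w9.png

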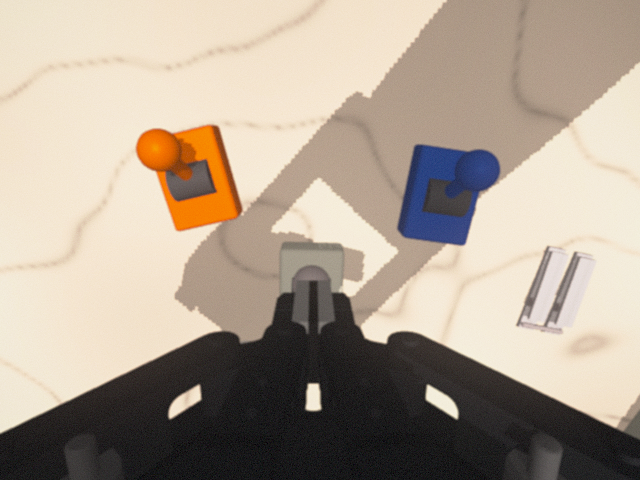

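The tool is laterally aligned with the white toggle's ball (column 312 against fingers at 313 in the wrist view). It is behind the ball and clear of the blue and orange ones. I'll descend.

```bash
python3 -m inch '0.002 0 0.025 0 0 0; 0 0 0.025 0 0 0; 0 0 0.020 0 0 0; 0 0 0.010 0 0 0; 0 0 0 0 0 0'
python3 -m inch '0 0 0.010 0 0 0; 0 0 0.008 0 0 0; 0 0 0.005 0 0 0; 0 0 0 0 0 0; 0 0 0 0 0 0'
python3 - <<'E'
from h import *
snap('scene','s10');snap('side','d10')
a=cv2.imread('pics/s10.png');b=cv2.imread('pics/d10.png')
cv2.imwrite('pics/s10z.png',np.hstack([cv2.resize(a[190:290,170:270],(400,400)),cv2.resize(b[170:270,350:450],(400,400))]))
E
```

```text
clock: 17.55
eef_pos: [0.4582, -0.2182, 0.0484]
ee_rot: [-0.001, -0.125, 0.992, 0.001]
ft_force: [-0.1, -0.4, 0.1]
width: -0.0002
clock: 18.05
eef_pos: [0.4588, -0.2185, 0.0267]
ee_rot: [0.0, -0.125, 0.992, -0.0]
ft_force: [-0.6, -0.2, 0.6]
width: -0.0001
```

View pics/s10z.png

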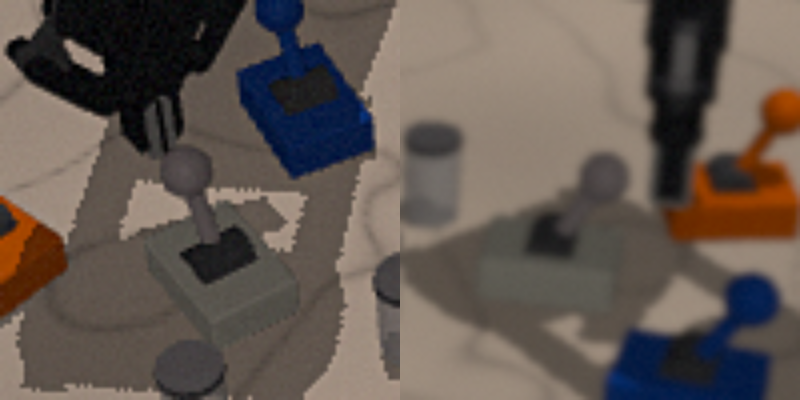

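```bash
python3 -m inch '-0.008 0 0 0 0 0; -0.008 0 0 0 0 0; -0.008 0 0 0 0 0; -0.008 0 0 0 0 0; -0.006 0 0 0 0 0'
python3 -m inch '-0.004 0 0 0 0 0; -0.004 0 0 0 0 0; -0.004 0 0 0 0 0; -0.002 0 0 0 0 0; 0 0 0 0 0 0'
python3 - <<'E'
from h import *
snap('scene','s11');snap('side','d11')
a=cv2.imread('pics/s11.png');b=cv2.imread('pics/d11.png')
cv2.imwrite('pics/s11z.png',np.hstack([cv2.resize(a[190:290,170:270],(400,400)),cv2.resize(b[170:270,350:450],(400,400))]))
E
```

```text
clock: 18.65
eef_pos: [0.4964, -0.2087, 0.0264]
ee_rot: [-0.0, -0.126, 0.992, 0.0]
ft_force: [-2.1, -1.0, 1.2]
width: 0.0002
clock: 19.15
eef_pos: [0.5092, -0.2054, 0.0264]
ee_rot: [0.0, -0.126, 0.992, 0.0]
ft_force: [0.0, 0.8, 1.0]
width: 0.0001
```

View pics/s11z.png

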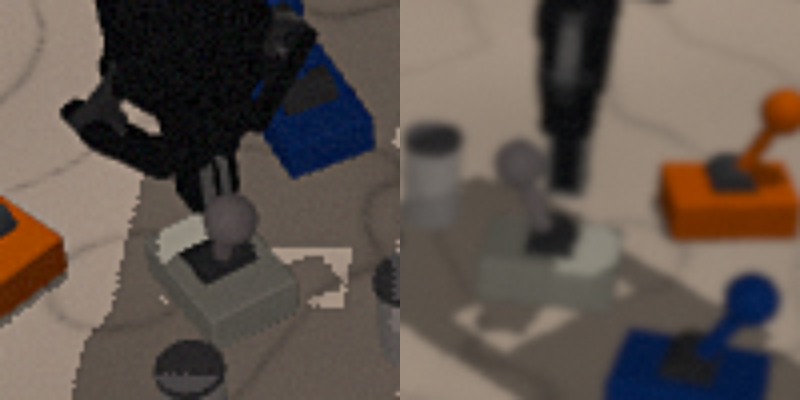

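The lever is past upright. I'll keep pushing gently to the stop.

```bash
python3 -m inch '-0.002 0 0 0 0 0; -0.002 0 0 0 0 0; -0.001 0 0 0 0 0; 0 0 0 0 0 0; 0 0 0 0 0 0'
python3 -m inch '-0.001 0 0 0 0 0; -0.001 0 0 0 0 0; -0.001 0 0 0 0 0; 0 0 0 0 0 0; 0 0 0 0 0 0'
```

```text
clock: 19.75
eef_pos: [0.514, -0.2043, 0.0266]
ee_rot: [0.0, -0.125, 0.992, -0.0]
ft_force: [0.1, -0.1, -1.1]
width: 0.0002
clock: 20.25
eef_pos: [0.5149, -0.204, 0.0263]
ee_rot: [-0.002, -0.125, 0.992, 0.0]
ft_force: [-20.0, -3.8, 7.3]
width: -0.0004
```

```bash
python3 -m inch '-0.001 0 0 0 0 0; -0.001 0 0 0 0 0; 0 0 0 0 0 0; 0 0 0 0 0 0; 0 0 0 0 0 0'
```

```text
clock: 20.75
eef_pos: [0.5152, -0.204, 0.0262]
ee_rot: [-0.004, -0.125, 0.992, 0.0]
ft_force: [-36.1, -8.0, 15.0]
width: 0.0001
```

That is a firm stop at −36 N. I'll back off and look.

```bash
python3 -m inch '0.003 0 0 0 0 0; 0.010 0 0 0 0 0; 0.02 0 0 0 0 0; 0.02 0 0 0 0 0; 0 0 -0.01 0 0 0'
python3 -m inch '0 0 -0.03 0 0 0; 0 0 -0.04 0 0 0; 0 0 -0.04 0 0 0; 0 0 -0.03 0 0 0; 0 0 0 0 0 0'
python3 - <<'E'
from h import *
snap('scene','s12');snap('side','d12')
a=cv2.imread('pics/s12.png');b=cv2.imread('pics/d12.png')
cv2.imwrite('pics/s12z.png',np.hstack([cv2.resize(a[190:290,170:270],(400,400)),cv2.resize(b[170:270,350:450],(400,400))]))
for n,t in (('scene','s12'),): pass
E
```

```text
clock: 21.25
eef_pos: [0.4654, -0.2163, 0.0357]
ee_rot: [-0.001, -0.125, 0.992, 0.0]
ft_force: [0.1, -0.4, 0.7]
width: 0.0002
clock: 21.75
eef_pos: [0.4692, -0.2168, 0.1819]
ee_rot: [0.003, -0.126, 0.992, -0.002]
ft_force: [-0.4, -0.5, -0.4]
width: 0.0002
```

View pics/s12z.png

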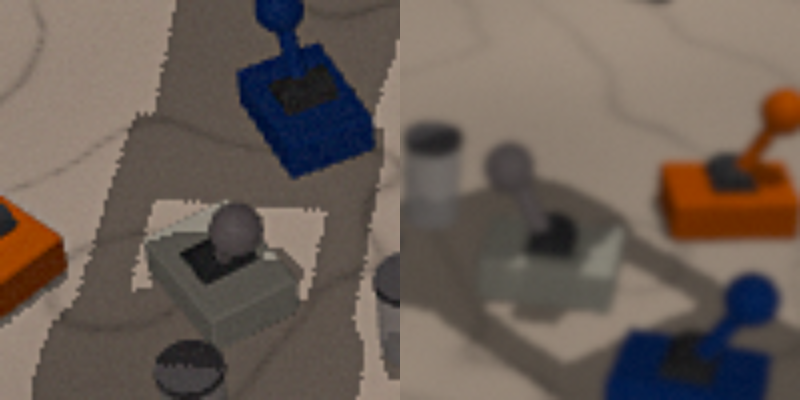

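View pics/s12.png

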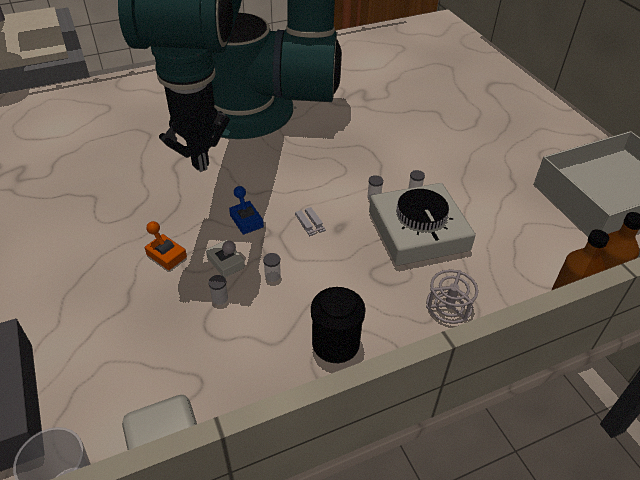

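```bash
python3 - <<'E'
from h import *
c=np.array([.5164,-.2043]);u=np.array([.9685,.249]); u2=np.array([-.249,.9685])
for z in(.066,.069,.072):
  for p in(world('s12',228.6,247.1,z=z),world('d12',377.1,210.9,z=z)): print(z,p.round(4),'along',((p[:2]-c)@u).round(4),'perp',((p[:2]-c)@u2).round(4))
for p in(world('scene0',216.1,232.2,z=.066),world('side0',400.7,213.5,z=.066)): print('start',((p[:2]-c)@u).round(4),((p[:2]-c)@u2).round(4))
E
```

```text
0.066 [ 0.537  -0.1994  0.066 ] along 0.0211 perp -0.0004
0.066 [ 0.5379 -0.2015  0.066 ] along 0.0215 perp -0.0026
0.069 [ 0.5398 -0.2     0.069 ] along 0.0237 perp -0.0017
0.069 [ 0.536  -0.1962  0.069 ] along 0.021 perp 0.003
0.072 [ 0.5426 -0.2006  0.072 ] along 0.0263 perp -0.003
0.072 [ 0.534  -0.1909  0.072 ] along 0.0204 perp 0.0086
start -0.0281 0.0014
start -0.0263 -0.0011
```

The ball moved 48.5 mm along the swing, against 48 mm expected for full travel. The stop was felt, the dial is still at the long mark, and the bystanders are in place. The arm is clear, so I'll hand in.

```bash
python3 -m inch '0 0 0 0 0 0; 0 0 0 0 0 0; 0 0 0 0 0 0; 0 0 0 0 0 0; 0 0 0 0 0 0'; python3 -c "
from h import *
print(job.hand_in())"
```

```text
clock: 22.35
eef_pos: [0.4674, -0.2162, 0.1763]
ee_rot: [-0.0, -0.125, 0.992, 0.0]
ft_force: [-0.6, -0.5, -0.1]
width: -0.0002
the job is handed in; nothing more can be done
None
```

The heater is set: the dial is at the long thick mark and the white toggle is fully over to its other side. I handed the job in at 22.35 s.

- **Dial:** It started at the second position (0.524), so it needed one click clockwise, dragged round with the closed fingertips on its top. With the finger off it, the pointer measured −7.3° and the long mark −7.2°.
- **Toggle:** I pushed the ball over until it met its stop, at about 37 N sideways on the fingertips. The ball moved 48.5 mm in the pictures, against 48 mm for full travel, and it stayed there after I backed off.
- **Surroundings:** The last full picture showed the bystanders and the blue and orange look-alikes where they started, by eye; I did not measure them. The arm was clear, and force readings had returned to about zero.

**Disagreements:**
- **Fingertip height:** The real fingertips end about 30 mm above the reported tool point. The dial's top, at 79 mm, was met at a reported height of 49 mm. I went by contact force and pictures instead.
- **Dial force:** The press briefly read 18 N upward (about 21 N in all), above the suggested 5 to 15 N. I eased it to about 10 N before turning.

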